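Raise the carver's work rest by one rung

ROBOT

A 6-joint arm with a two-finger parallel gripper is mounted at the origin on the work surface. World frame = base frame: x ahead of the robot, y to its left, z up, the work surface at z = 0. Lengths are in m, angles in rad, forces in N, time in s.
With the tool pointing down it reaches from about 0.3 to 0.775 m from the base axis. Payload 14.6 kg.
Tool frame: the origin (TCP) lies at the very end of the fingers, on their centre line; the grasp point (between the pads) lies 19 mm behind it; x points along the fingers, z is the direction in which the jaws open and shut, and the axes are right-handed (so a half turn about x gives the same grasp; the last joint's range is limited). The gripper opens to 94 mm and grips with 3 to 60 N. Pads are 16 mm wide; open, the fingers measure 119 mm over their backs; the gripper's body (75 mm by 177 mm) begins 78 mm behind the grasp point.
Start: joints at [1.067, 0.3, 1.521, -0, 1.321, -0.067], TCP at [0.233, 0.498, 0.205] pointing down, gripper open.
Joint ranges: [-3.03, 3.03], [-0.79, 2.21], [0.23, 2.52], [-1.04, 4.18], [0, 3.07], [-2.55, 2.55]. Speed limits (rad/s): [2.22, 2.22, 2.57, 3.14, 3.14, 3.14].

INTERFACE

Orientations are given as [roll, pitch, yaw] about the fixed x, y, z axes, in that order (R = Rz(yaw) Ry(pitch) Rx(roll)).
In Python, from station import ctrl gives the robot as it stands. The module is installed in compiled form; this text tells all that it offers.
- The arm moves only by the tool servo_tool, never from a script. Its argument "motion" is one flat list of numbers, 4 for each row, row after row: the shift along the tool's x, y, z in mm, then the turn about the tool's x in degrees. In form: [dx, dy, dz, roll, dx, dy, dz, roll, ...]. A call has 1 to 20 rows; each row is the pose to reach, as a shift and turn from the pose commanded when the call began, along the tool's axes at that moment; what a row does not reach only later rows make up. A row lasts 1/8 s, in which the tool goes at most 62.5 mm and 10.7 degrees, less where a joint would pass 70% of its speed; a pose out of reach is approached as far as the arm can. A call with a gripper value outside its range is refused whole. "gripper" is the opening, from 0 (shut) to 1 (fully open), set as the call begins (left out, the last holds). The fingers move at their own pace and stop on an object; "force" is the grip in N (left out, the last holds). Time passes only in rows, so rows that repeat a pose let the fingers close. It gives the time, the measured TCP pose, the force and the opening at its end, in the units of the state.
- ctrl.get_obs(): the state, without advancing time (a new reading comes with each control period).
- ctrl.camera(name): name is "side" or "top"; returns a dict with "color" (384x512x3 uint8, red, green, blue), "z_map" (384x512 float32, m along the optical axis (not along the pixel's ray), 0 where there is no reading), "fx", "fy", "cx", "cy" (pixels), "rvec" (rotation vector, rad) and "tvec" (3), from world to camera coordinates, as OpenCV has them. Camera axes: x right, y down, z forward; pixel columns grow to the right and rows downward; lengths in m; the calibration is good to about 2 mm. A picture is of the moment at which its call begins.
- ctrl.hand_in(): hands the job in, once; it reports no verdict.
The state is a dict: "time_s": time; "qpos": joint angles; "joint_vel": joint speeds; "tau": joint torques, N m; "ee_pos": TCP position; "eef_rot": TCP orientation; "force": force on the tool from outside, world axes, zero at the start; "moment": the same for the moment, N m; "grip_width": finger opening in m.
Only numpy, scipy, OpenCV 4.12 (cv2) and the standard library are available. Lean on these libraries where they do the work, as an engineer would, in place of code of your own. Each camera call takes 0.05 s, during which the arm holds its last target.

TASK

Raise the adjustable work rest on the carving bench by exactly one rung: lift its top bar gently until the pawl has passed the next rung and swung back out above it, lower it until the pawl sits on that rung, then press down on the bar with about 12 N for a second to prove that the pawl holds, and let go. Do not let the rest drop, slam or be leaned on hard, and leave everything else on the bench where it is.

Things in the scene. Friction and masses are not known exactly. Their poses are not given: they have to be found in the camera images.
- stand: Fixed frame of the work rest, screwed down: steel base 170 x 200 x 16 mm, two wooden stiles (50 x 20 mm, 124 mm apart, 180 mm tall), three steel rungs of 12 mm diameter along y, centres 26 mm to +x at heights 60, 110 and 160 mm. The middle rung is set by hand in slots: up to 9 mm higher or lower. Origin: centre of the base's underside; z up; x to the side of the rungs.
- section: Sliding section: wooden ladder frame with pawl, 0.6 to 0.9 kg, slides up and down between the stiles, 1.5 N friction; let go, it falls until the pawl meets a rung. At the start it sits on the lowest rung, its origin at the stand's origin; axes as the stand's. On the middle rung it sits about 50 mm higher (41 to 59). The pawl holds it from going down past a rung.
- rest_top (a point): Centre of the top face of the section's top bar: dark wood, 180 mm long (along the stand's y), 26 mm wide, 30 mm high, nothing above it; 230 mm above the bench at the start. Grip it across its width from above. Its underside is 20 mm above the stiles at the start; two rails 18 x 16 mm hang from it, 40 mm either side of its middle.
- pivot (a point): Pivot pin of the pawl on the section, 70 mm above the section's origin. Seated, the pin is 10 mm above the rung's centre. To let the pawl pass a rung and swing out above it, lift the section at least 25 mm higher than it will sit on that rung. Raised more than 119 mm above its start, it would pass the highest rung.
- pawl (a joint): Angle of the steel gravity pawl. 0: its nose (38 mm from the pivot) is level, pointing to the stand's +x, against its stop: it can rest on a rung. It grows, to at most 1.3, while a rung that it passes on the way up pushes the nose down; the heavy tail brings it back to 0 within half a second.
- offcut: Loose wooden offcut 70 x 45 x 40 mm beside the work rest; origin under its centre. Leave it.
- tin: Loose round metal tin, 64 mm diameter, 50 mm high, beside the work rest; origin under its centre. Leave it.
- mallet: Loose square-headed wooden mallet, about 260 mm long, lying; leave it.
- gouge_a: Loose carving gouge, about 250 mm long, lying near the bench's far edge; leave it.
- gouge_b: Loose carving gouge, about 230 mm long, lying near the bench's far edge; leave it.
- brush: Loose bench brush, lying; leave it.
- mug: Loose white mug, 80 mm diameter, 90 mm high; leave it.

How it is judged:
On the way, in this order (a step that is already met when the one before it is completed fails the run):
1. the section has been lifted at least 62 mm, above where it will sit on the middle rung, and held by the robot (z of section in the frame of stand above 0.062 m and contact force between the fingers and section above 0.5 N), for 0.1 s.
2. the pawl sits on the middle rung and is proved: pressed on it with at least 13 N (the section's own weight included) for 0.4 s (z of section in the frame of stand between 0.038 and 0.061 m and value of joint pawl below 0.2 rad and contact force between section and stand above 13 N), for 0.4 s.
At the end, for the whole second after the job is handed in: The section rests with its weight (over 2 N) on the middle rung through its pawl, 38 to 61 mm above where it started, pawl within 0.2 rad of level, at rest and let go (z of section in the frame of stand between 0.038 and 0.061 m and value of joint pawl below 0.2 rad and contact force between section and stand above 2 N and linear speed of section below 0.01 m/s); the robot touches nothing.
It fails at once if the section was dropped or thrown up (faster than 0.3 m/s) (linear speed of section above 0.3 m/s).
It fails at once if the pawl was slammed or forced on a rung (over 32 N) (contact force between section and stand above 32 N).
It fails at once if the section passed the highest rung (z of section in the frame of stand above 0.119 m).
It fails at once if a bystander was moved by more than 30 mm (distance of any of offcut, tin, mallet, gouge_a, gouge_b, brush, mug from where it was at the start of the episode above 0.03 m).
It also fails if it takes over 58 s, if anything falls off the work surface, if the arm or the gripper's body presses on something with over 40 N, if the wrist force passes 120 N, or if a joint passes its speed limit or range.

## Working session

There is one attempt and no reset: what is moved stays moved. The work goes in short steps, Python scripts to look and compute and a tool call to move; the robot and the scene stay as the last step left them, time stands still between calls to the robot, and variables do not carry over. Pictures are saved under pics/ and viewed, and the job is handed in when it is done.

Besides the shell and the picture viewer there is one more tool, called after "Call:" as name(argument=value, ...) on one line, values as JSON. servo_tool: Moves the arm, as the interface text tells. Its arguments: {"type":"object","properties":{"motion":{"type":"array","items":{"type":"number"}},"gripper":{"type":"number"},"force":{"type":"number"}},"required":["motion"]}

```bash
mkdir -p pics; cat > h.py <<'E'
import numpy as np, cv2
from station import ctrl
def cam(n):
    c=ctrl.camera(n); R=cv2.Rodrigues(np.array(c['rvec'],float))[0]; t=np.array(c['tvec'],float).ravel()
    z=c['z_map'].astype(float); v,u=np.mgrid[:z.shape[0],:z.shape[1]]
    P=np.stack([(u-c['cx'])/c['fx']*z,(v-c['cy'])/c['fy']*z,z],-1)
    W=(P-t)@R; W[z==0]=np.nan
    return c,W
def save(c,f): cv2.imwrite(f,c['color'][...,::-1])
E
python3 - <<'E'
from h import *
for n in('top','side'):
    c,W=cam(n); save(c,f'pics/{n}0.png'); np.save(f'{n}0.npy',W)
o=ctrl.get_obs(); print(o)
E
```

```text
{'time_s': 0.1, 'qpos': array([ 1.06740482e+00,  3.00374952e-01,  1.52151020e+00, -1.08790085e-05,
        1.32070456e+00, -6.65963751e-02]), 'joint_vel': array([ 2.27979987e-04, -2.81913442e-03, -7.21668501e-04, -4.38314931e-05,
       -1.19482435e-03, -6.06704816e-04]), 'tau': array([ 2.49560166e-03, -5.32638717e+01, -3.53284192e+01,  7.10126921e-02,
        2.33927235e-02, -5.76605294e-05]), 'ee_pos': array([0.23256141, 0.4981553 , 0.20496906]), 'eef_rot': array([ 3.08556489,  1.56979922, -2.06361653]), 'force': array([ 0.6088527 , -1.03174462, -0.90793872]), 'moment': array([-0.0300944 ,  0.00695863,  0.03275039]), 'grip_width': 0.0938117775507312}
```

View pics/top0.png

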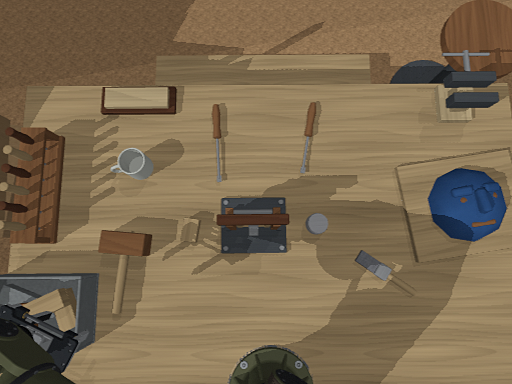

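View pics/side0.png

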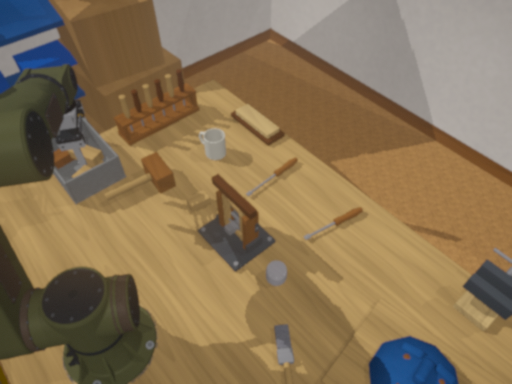

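The top view shows the work rest at about (253,220), with its dark bar running from (217,219) to (289,219). The offcut is to the left at (190,230), the tin to the right at (317,224), and the rungs face the robot. Next I'll measure the bar.

```bash
python3 - <<'E'
from h import *
for n in('top','side'):
    W=np.load(n+'0.npy')
    reg=np.zeros(W.shape[:2],bool)
    if n=='top': reg[195:250,205:300]=1
    else: reg[165:240,195:275]=1
    m=reg&(W[...,2]>.215)&(W[...,2]<.25)
    p=W[m]; print(n,len(p),'medz',np.median(p[:,2]),p.min(0),p.max(0))
    r=cv2.minAreaRect((p[:,:2]*1000).astype(np.float32)); print(r, cv2.boxPoints(r))
    m=reg&(abs(W[...,2]-.016)<.006); p=W[m]
    r=cv2.minAreaRect((p[:,:2]*1000).astype(np.float32)); print('base',len(p),r)
o=ctrl.get_obs()
from scipy.spatial.transform import Rotation as Ro
print(Ro.from_euler('xyz',o['eef_rot']).as_matrix())
E
```

```text
top 801 medz 0.23032420578857968 [ 0.46912693 -0.03981745  0.21660377] [0.49483494 0.13815598 0.2357956 ]
((481.7087707519531, 49.204463958740234), (178.0183868408203, 25.269147872924805), 89.67557525634766) [[468.5704   -39.731762]
 [493.83914  -39.874844]
 [494.84714  138.14069 ]
 [469.5784   138.28377 ]]
base 2047 ((487.2889709472656, 48.53770446777344), (198.19967651367188, 160.03866577148438), 89.9842758178711)
side 541 medz 0.22828815458511345 [ 0.46638156 -0.04239697  0.21503671] [0.49442859 0.1385682  0.23365182]
((480.2585754394531, 48.08802795410156), (27.963294982910156, 180.9142608642578), 0.17160582542419434) [[466.00604  138.50288 ]
 [466.5479   -42.410576]
 [494.5111   -42.326828]
 [493.96924  138.58664 ]]
base 750 ((558.6917114257812, 148.29071044921875), (297.7646484375, 275.0533447265625), 49.30527114868164)
[[-4.71744998e-04 -9.06113221e-01  4.23034997e-01]
 [-8.78455849e-04  4.23035257e-01  9.06112796e-01]
 [-9.99999503e-01  5.58366111e-05 -9.95545225e-04]]
```

Both cameras put the bar's centre at about (0.481, 0.0485, 0.230). It is 180 x 26 mm and lies along world y, which matches the sizes given. I'll move above it with the jaws along world x, which needs a roll of +65°.

Call:
servo_tool(motion=[-40, 0, 0, 0, -80, -20, -15, 5, -95, -55, -40, 10, -95, -95, -69, 16, -95, -135, -98, 22, -95, -175, -127, 28, -95, -215, -156, 34, -95, -255, -186, 40, -95, -295, -215, 46, -95, -335, -244, 52, -95, -370, -269, 58, -95, -400, -291, 63, -95, -415, -302, 65, -95, -415, -302, 65, -95, -415, -302, 65, -95, -415, -302, 65], gripper=1)

```text
time_s: 2.1
ee_pos: [0.4806, 0.0501, 0.3006]
eef_rot: [0.361, 1.571, 0.363]
force: [-1.0, -0.7, -0.2]
grip_width: 0.094
```

```bash
python3 - <<'E'
from h import *
from scipy.spatial.transform import Rotation as Ro
o=ctrl.get_obs();print(o['ee_pos'],o['force'],o['qpos']);print(Ro.from_euler('xyz',o['eef_rot']).as_matrix().round(4))
c,W=cam('side'); save(c,'pics/s1.png'); c,W=cam('top'); save(c,'pics/t1.png')
E
```

```text
[0.48062258 0.05007744 0.30059049] [-0.95773681 -0.72077388 -0.16145804] [2.79582254e-02 9.03712919e-02 1.55120115e+00 8.24965481e-05
 1.49978378e+00 2.64238828e-02]
[[ 2.0e-04 -1.5e-03  1.0e+00]
 [ 1.0e-04  1.0e+00  1.5e-03]
 [-1.0e+00  1.0e-04  2.0e-04]]
```

View pics/s1.png

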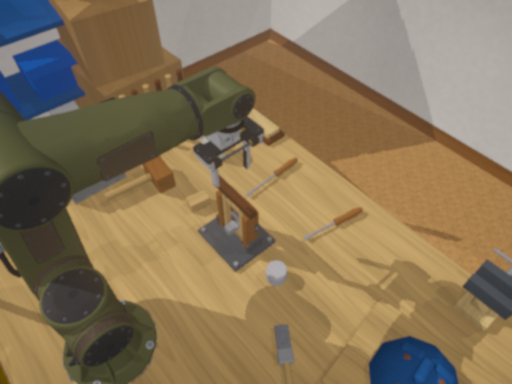

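The side view shows the open fingers straddling the bar at about (235,180), clear of the tin and the offcut. I'll descend and then close lightly.

Call:
servo_tool(motion=[20, -1.5, 0.5, 0, 45, -1.5, 0.5, 0, 70, -1.5, 0.5, 0, 88, -1.5, 0.5, 0, 98, -1.5, 0.5, 0, 102, -1.5, 0.5, 0, 102, -1.5, 0.5, 0, 102, -1.5, 0.5, 0], gripper=1)

```text
time_s: 3.2
ee_pos: [0.4817, 0.0477, 0.199]
eef_rot: [0.052, 1.57, 0.052]
force: [0.4, -0.7, 0.9]
grip_width: 0.0942
```

Call:
servo_tool(motion=[0, 0, 0, 0, 0, 0, 0, 0, 0, 0, 0, 0, 0, 0, 0, 0, 0, 0, 0, 0, 0, 0, 0, 0, 0, 0, 0, 0, 0, 0, 0, 0], gripper=0.15, force=5)

```text
time_s: 4.2
ee_pos: [0.4821, 0.0476, 0.1985]
eef_rot: [0.018, 1.569, 0.018]
force: [5.9, -0.1, -2.1]
grip_width: 0.0262
```

Call:
servo_tool(motion=[0, 0, 0.5, 0, 0, 0, 1, 0, 0, 0, 1, 0, 0, 0, 1, 0], gripper=0, force=8)

```text
time_s: 4.7
ee_pos: [0.4821, 0.0476, 0.1984]
eef_rot: [-3.093, 1.57, -3.094]
force: [-5.5, -0.6, 2.2]
grip_width: 0.0259
```

Call:
servo_tool(motion=[0, 0, -0.4, 0, 0, 0, -0.4, 0, 0, 0, -0.4, 0, 0, 0, -0.4, 0], gripper=0, force=30)

```text
time_s: 5.2
ee_pos: [0.4821, 0.0476, 0.1984]
eef_rot: [0.118, 1.571, 0.118]
force: [-0.2, -0.8, -0.1]
grip_width: 0.0256
```

The bar is gripped with close to zero side load. I'll lift it gently and check the force on the way.

Call:
servo_tool(motion=[-1, 0, 0, 0, -3, 0, 0, 0, -6, 0, 0, 0, -10, 0, 0, 0, -14, 0, 0, 0, -17, 0, 0, 0, -19, 0, 0, 0, -20, 0, 0, 0, -20, 0, 0, 0, -20, 0, 0, 0])

```text
time_s: 6.45
ee_pos: [0.4821, 0.0476, 0.2186]
eef_rot: [0.032, 1.571, 0.032]
force: [2.9, -0.3, -5.8]
grip_width: 0.0258
```

Call:
servo_tool(motion=[-2, 0, 0, 0, -6, 0, 0, 0, -11, 0, 0, 0, -16, 0, 0, 0, -21, 0, 0, 0, -26, 0, 0, 0, -31, 0, 0, 0, -36, 0, 0, 0, -41, 0, 0, 0, -46, 0, 0, 0, -51, 0, 0, 0, -56, 0, 0, 0, -61, 0, 0, 0, -65, 0, 0, 0, -68, 0, 0, 0, -70, 0, 0, 0, -70, 0, 0, 0, -70, 0, 0, 0, -70, 0, 0, 0, -70, 0, 0, 0])

```text
time_s: 8.95
ee_pos: [0.4821, 0.0476, 0.2885]
eef_rot: [0.108, 1.571, 0.107]
force: [4.8, -0.5, -6.1]
grip_width: 0.026
```

```bash
python3 - <<'E'
from h import *
o=ctrl.get_obs();print(o['ee_pos'],o['force'])
for n in('top','side'):
    c,W=cam(n)
    if n=='side': cv2.imwrite('pics/s2.png',cv2.resize(c['color'][130:290,170:300,::-1],None,fx=3.7,fy=3.7,interpolation=cv2.INTER_CUBIC))
    else: cv2.imwrite('pics/t2.png',cv2.resize(c['color'][170:280,160:340,::-1],None,fx=4,fy=4,interpolation=cv2.INTER_CUBIC))
    np.save(n+'2.npy',W)
E
```

```text
[0.48205087 0.04763552 0.28848961] [ 4.79617585 -0.45522584 -6.067509  ]
```

View pics/s2.png

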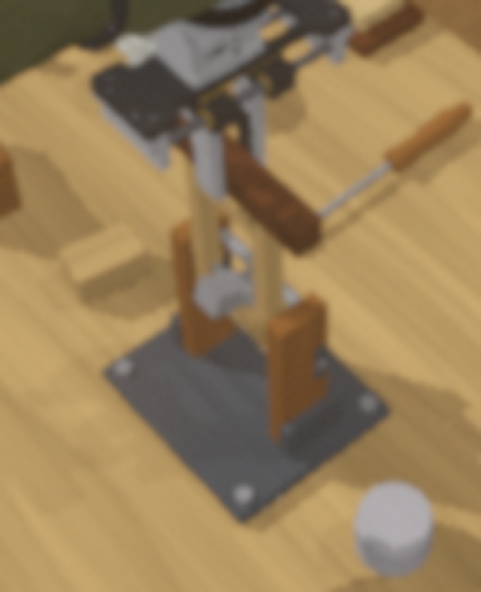

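The side view shows the section lifted about 90 mm, its pawl tail on the robot's side at about (222,290). I'll relieve the side load, lower quickly to 63 mm, then go in small steps.

Call:
servo_tool(motion=[1, 0, 0.2, 0, 4, 0, 0.4, 0, 8, 0, 0.4, 0, 12, 0, 0.4, 0, 16, 0, 0.4, 0, 20, 0, 0.4, 0, 23, 0, 0.4, 0, 25, 0, 0.4, 0, 27, 0, 0.4, 0, 28, 0, 0.4, 0, 29, 0, 0.4, 0, 29, 0, 0.4, 0])

```text
time_s: 10.55
ee_pos: [0.4821, 0.0477, 0.259]
eef_rot: [-3.115, 1.57, -3.116]
force: [-4.9, -0.3, -7.6]
grip_width: 0.0258
```

Call:
servo_tool(motion=[0.5, 0, -0.2, 0, 1, 0, -0.2, 0, 1.5, 0, -0.2, 0, 2, 0, -0.2, 0, 2, 0, -0.2, 0])

```text
time_s: 11.18
ee_pos: [0.4821, 0.0477, 0.2573]
eef_rot: [3.089, 1.57, 3.088]
force: [-5.4, -0.6, -7.7]
grip_width: 0.026
```

Call:
servo_tool(motion=[0.5, 0, 0, 0, 1, 0, 0, 0, 1.5, 0, 0, 0, 1.5, 0, 0, 0])

```text
time_s: 11.68
ee_pos: [0.4821, 0.0476, 0.2558]
eef_rot: [-3.115, 1.57, -3.116]
force: [-5.2, -0.9, -7.3]
grip_width: 0.0255
```

Call:
servo_tool(motion=[0.5, 0, -0.2, 0, 1, 0, -0.2, 0, 1.5, 0, -0.2, 0, 2, 0, -0.2, 0, 2, 0, -0.2, 0])

```text
time_s: 12.3
ee_pos: [0.4821, 0.0477, 0.2539]
eef_rot: [0.784, 1.571, 0.783]
force: [-2.0, -0.4, -8.1]
grip_width: 0.026
```

Call:
servo_tool(motion=[0.5, 0, 0, 0, 1, 0, 0, 0, 1.5, 0, 0, 0, 2, 0, 0, 0, 2, 0, 0, 0])

```text
time_s: 12.92
ee_pos: [0.4821, 0.0476, 0.2519]
eef_rot: [-0.295, 1.571, -0.295]
force: [-2.0, -0.9, -7.3]
grip_width: 0.0254
```

Call:
servo_tool(motion=[0.5, 0, 0, 0, 1, 0, 0, 0, 1.5, 0, 0, 0, 2, 0, 0, 0, 2, 0, 0, 0])

```text
time_s: 13.55
ee_pos: [0.4821, 0.0476, 0.2499]
eef_rot: [0.654, 1.571, 0.654]
force: [-1.2, 0.1, -7.3]
grip_width: 0.0255
```

Call:
servo_tool(motion=[0.5, 0, 0, 0, 1, 0, 0, 0, 1.5, 0, 0, 0, 2, 0, 0, 0, 2, 0, 0, 0])

```text
time_s: 14.18
ee_pos: [0.4821, 0.0476, 0.2479]
eef_rot: [-1.538, 1.571, -1.538]
force: [-0.8, 0.6, -8.0]
grip_width: 0.0258
```

Lift is 49.5 mm.

Call:
servo_tool(motion=[0.5, 0, 0, 0, 1, 0, 0, 0, 1.5, 0, 0, 0, 2, 0, 0, 0, 2, 0, 0, 0])

```text
time_s: 14.8
ee_pos: [0.4821, 0.0477, 0.2459]
eef_rot: [0.018, 1.571, 0.018]
force: [-0.4, -0.1, -7.5]
grip_width: 0.0258
```

Call:
servo_tool(motion=[0.5, 0, 0, 0, 1, 0, 0, 0, 1.5, 0, 0, 0, 2, 0, 0, 0, 2, 0, 0, 0])

```text
time_s: 15.42
ee_pos: [0.4821, 0.0476, 0.245]
eef_rot: [-0.016, 1.57, -0.016]
force: [-5.2, -0.3, 7.1]
grip_width: 0.0258
```

Contact is at about 46.6 mm lift, with Fz at +7 N. I'll press a little further, to about 11–12 N, and hold for over a second.

Call:
servo_tool(motion=[0.2, 0, 0, 0, 0.3, 0, 0, 0, 0.3, 0, 0, 0, 0.3, 0, 0, 0])

```text
time_s: 15.92
ee_pos: [0.4821, 0.0477, 0.2449]
eef_rot: [0.0, 1.569, -0.0]
force: [-6.8, -0.5, 10.0]
grip_width: 0.0256
```

Call:
servo_tool(motion=[0.15, 0, 0, 0, 0.2, 0, 0, 0, 0.2, 0, 0, 0, 0.2, 0, 0, 0, 0.2, 0, 0, 0, 0.2, 0, 0, 0, 0.2, 0, 0, 0, 0.2, 0, 0, 0, 0.2, 0, 0, 0, 0.2, 0, 0, 0])

```text
time_s: 17.18
ee_pos: [0.4821, 0.0476, 0.2449]
eef_rot: [-0.009, 1.569, -0.009]
force: [-7.0, -0.9, 11.6]
grip_width: 0.0259
```

It held about 11.6 N for a second. I'll unload to about zero before opening.

Call:
servo_tool(motion=[-0.2, 0, 0, 0, -0.4, 0, 0, 0, -0.6, 0, 0, 0, -0.8, 0, 0, 0, -0.8, 0, 0, 0, -0.8, 0, 0, 0])

```text
time_s: 17.92
ee_pos: [0.4821, 0.0477, 0.245]
eef_rot: [-0.012, 1.57, -0.013]
force: [-5.0, -1.5, 6.2]
grip_width: 0.0256
```

```bash
python3 - <<'E'
from h import *
c,W=cam('side'); cv2.imwrite('pics/s3.png',cv2.resize(c['color'][130:290,170:300,::-1],None,fx=3.7,fy=3.7,interpolation=cv2.INTER_CUBIC))
E
```

```text
(no output)
```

View pics/s3.png

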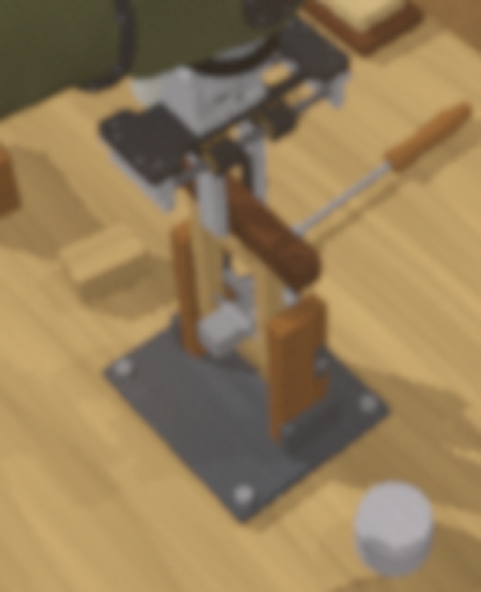

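The section sits about 47 mm up, and the pawl tail at (225,325) has come down with it. I'll take off the rest of the load and the side force, then open.

Call:
servo_tool(motion=[-0.2, 0, -0.1, 0, -0.4, 0, -0.2, 0, -0.6, 0, -0.2, 0, -0.7, 0, -0.2, 0, -0.7, 0, -0.2, 0, -0.7, 0, -0.2, 0])

```text
time_s: 18.73
ee_pos: [0.4821, 0.0476, 0.2451]
eef_rot: [0.017, 1.57, 0.016]
force: [1.7, -0.2, 3.3]
grip_width: 0.0257
```

Call:
servo_tool(motion=[-0.1, 0, 0.1, 0, -0.3, 0, 0.1, 0, -0.4, 0, 0.1, 0, -0.4, 0, 0.1, 0], force=10)

```text
time_s: 19.23
ee_pos: [0.482, 0.0477, 0.2452]
eef_rot: [0.155, 1.571, 0.155]
force: [4.3, -0.5, -1.0]
grip_width: 0.0259
```

Call:
servo_tool(motion=[0, 0, 0, 0, 0, 0, 0, 0, 0, 0, 0, 0, 0, 0, 0, 0, 0, 0, 0, 0, 0, 0, 0, 0, 0, 0, 0, 0, 0, 0, 0, 0], gripper=0.9)

```text
time_s: 20.23
ee_pos: [0.4819, 0.0476, 0.2454]
eef_rot: [3.07, 1.571, 3.069]
force: [0.1, 0.8, -0.6]
grip_width: 0.0844
```

Open and free of contact. I'll retreat straight up, then check.

Call:
servo_tool(motion=[-5, 0, 0, 0, -15, 0, 0, 0, -30, 0, 0, 0, -50, 0, 0, 0, -70, 0, 0, 0, -90, 0, 0, 0, -105, 0, 0, 0, -110, 0, 0, 0, -110, 0, 0, 0, -110, 0, 0, 0])

```text
time_s: 21.48
ee_pos: [0.4818, 0.0476, 0.3547]
eef_rot: [-3.094, 1.57, -3.094]
force: [-0.6, -0.5, 0.2]
grip_width: 0.0848
```

```bash
python3 - <<'E'
from h import *
o=ctrl.get_obs();print(o['time_s'],o['ee_pos'],o['force'])
c,W=cam('side'); cv2.imwrite('pics/s4.png',cv2.resize(c['color'][130:290,170:300,::-1],None,fx=3.7,fy=3.7,interpolation=cv2.INTER_CUBIC))
m=np.zeros(W.shape[:2],bool); m[150:230,195:275]=1
m&=(abs(W[...,0]-.481)<.02)&(W[...,1]>-.04)&(W[...,1]<.0)&(W[...,2]>.24)&(W[...,2]<.31)
print(m.sum(), np.percentile(W[m][:,2],[5,50,75,95]))
W0=np.load('side0.npy'); m=np.zeros(W.shape[:2],bool); m[150:230,195:275]=1
m&=(abs(W0[...,0]-.481)<.02)&(W0[...,1]>-.04)&(W0[...,1]<.0)&(W0[...,2]>.195)&(W0[...,2]<.26)
print(m.sum(), np.percentile(W0[m][:,2],[5,50,75,95]))
E
```

```text
21.475 [0.48182526 0.04761345 0.3547239 ] [-0.59556587 -0.52070024  0.19781769]
166 [0.25257429 0.27395167 0.27534866 0.27770815]
165 [0.2049343  0.2276805  0.22899597 0.23088215]
```

View pics/s4.png

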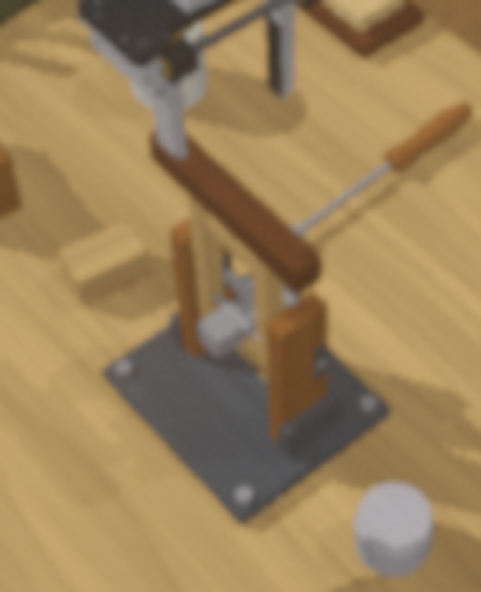

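The rest stays 46.5 mm up with the gripper clear. The offcut at (110,265) and the tin at (395,530) have not moved. Handing in.

```bash
python3 - <<'E'
from h import *
print(ctrl.hand_in())
E
```

```text
the job is handed in; nothing more can be done
None
```

I raised the work rest by one rung, proved it and handed the job in at about 21.5 s; the hand-in gives no verdict.

- **Lift:** I gripped the top bar across its width and lifted it gently by 90 mm, past the middle rung. I then lowered it, in small steps from about 60 mm down, until the pawl took the load at about 46.6 mm.
- **Proof press:** The measured downward force was 10 N at the start of the hold and 11.6 N at the end, over about 1.2 s. With the section's own weight of roughly 6–7.5 N, that is about 17 N on the rung. The bar did not give.
- **Release:** I took the load off, opened the gripper and backed off 110 mm straight up.

**Last checks:**
- **Height:** The side camera's depth put the bar 46.4 mm above its start, which agrees with the arm's own reading.
- **Contact:** The wrist force was about zero, so the robot was clear.
- **Bystanders:** The offcut and the tin looked unmoved. I did not measure the other loose items, but the arm stayed clear of them.
- **Pawl angle:** I did not measure it directly. I judged it seated because the section held its height under the press and after release.
- **Side force:** While the bar was gripped, the side force reached up to 7 N during the press. I corrected it before letting go.

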